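# Zero the kitchen scale under a tea caddy

### The arm

A 7-joint arm with a two-finger parallel gripper is mounted at the origin on the work surface. World frame = base frame: x ahead of the robot, y to its left, z up, the work surface at z = 0. Lengths are in m, angles in rad, forces in N, time in s.
With the tool pointing down it reaches from about 0.425 to 1.025 m from the base axis. Payload 3.6 kg.
Tool frame: the origin (TCP) lies midway between the tips of the shut fingers; the grasp point (between the pads) lies 19 mm behind it; z points along the fingers, y is the direction in which the jaws open and shut (so a half turn about z gives the same grasp; the last joint's range is limited). The gripper opens to 85 mm and grips with 20 to 120 N. Pads are 22 mm wide; open, the fingers measure 114 mm over their backs; the gripper's body (76 mm by 85 mm) begins 54 mm behind the grasp point. The pads swing forward as they close: fully open they stand 13 mm farther back than shut.
Start: joints at [-1.256, 0.591, 0.048, 1.609, -0.033, 0.943, -0.034], TCP at [0.288, 0.666, 0.231] pointing down, gripper open.
Joint ranges: [-2.69, 2.69], [-0.47, 2.24], [-1.27, 1.36], [0.19, 2.51], [-1.53, 4.68], [0.08, 2.07], [-3.09, 3.09]. Speed limits (rad/s): [2.57, 2.57, 3.14, 3.14, 3.14, 3.14, 3.14].

### API

Orientations are given as a unit quaternion [w, x, y, z].
In Python, from plant import status, read_camera, get_calibration, order gives the robot as it stands.
- The arm moves only by the tool send_rows, never from a script. Its argument "commands" is one flat list of numbers, 7 for each row, row after row: the turn, a rotation vector about the tool's x, y, z in rad, then the shift along the tool's x, y, z in mm, then the closure in counts, from 0 (fully open) to 255 (shut). A call has 1 to 20 rows; each row shifts and turns the pose as measured when the row begins, along the tool's axes as they then stand; what a row does not reach is not made up. A row lasts 1/12 s, in which the tool goes at most 41.7 mm and 7.16 degrees, less where a joint would pass 70% of its speed; a pose out of reach is approached as far as the arm can. A call is refused whole if a number of a shift passes 41.7 or a number of a turn 0.125, either way. A call with a gripper value outside its range is refused whole. The fingers move at their own pace and stop on an object; "newtons" is the grip in N (left out, the last holds). Time passes only in rows, so rows that do not move let the fingers close. It gives the time, the measured TCP pose, the force and the opening at its end, in the units of the state.
- status.state(): the state, without advancing time (a new reading comes with each control period).
- read_camera(name): name is "scene" or "top"; returns the picture (480x640x3 uint8, blue, green, red); there is no depth.
- get_calibration(name): a dict with "fx", "fy", "cx", "cy" (pixels), "dist_coeffs" ([k1, k2, p1, p2, k3] as OpenCV has them; the pictures are not rectified), "R" (3x3) and "t" (3): a world point X has camera coordinates R X + t. Camera axes: x right, y down, z forward; pixel columns grow to the right and rows downward; lengths in m; the calibration is good to about 2 mm. A picture is of the moment at which its call begins. get_calibration takes no time and is no camera call.
- order.finish_job(): hands the job in, once; it reports no verdict.
The state is a dict: "time_s": time; "q": joint angles; "qd": joint speeds; "joint_efforts": joint torques, N m; "ee_pos": TCP position; "tool_rot": TCP orientation; "wrist_force": force on the tool from outside, world axes, zero at the start; "ft_torque": the same for the moment, N m; "width": finger opening in m.
Only numpy, scipy, OpenCV 4.12 (cv2) and the standard library are available. Lean on these libraries where they do the work, as an engineer would, in place of code of your own. Each camera call takes 0.05 s, during which the arm holds its last target.

### The job

Stand the small squat tea caddy upright in the middle of the kitchen scale's steel plate, set down gently rather than dropped, and let go of it. Then zero the scale: press the long tare key with your fingers, firmly but without ramming it, keep it pressed for about half a second and let go. Do not press the round on/off key, and leave the caddy standing on the plate.

Things in the scene. Friction and masses are not known exactly. Their poses are not given: they have to be found in the camera images.
- caddy_mid (a point): the squat aluminium tea caddy, a plain closed round tin 58 mm in diameter and 60 mm high, 0.1 to 0.2 kg, standing on the counter (a similar but much taller tin, 125 mm high, a mug and a tumbler stand about too); this point is its centre, half-way up (30 mm above its underside), z along its axis
- plate (a point): centre of the top face of the kitchen scale's flat steel weighing plate, 150 mm (x) by 170 mm (y); the top face is 36 mm above the counter and does not give. The scale is a white slab 230 x 200 mm that does not move; it stands with any yaw within 0.25 rad. x points from the keys to the plate, so the key row lies towards -x, 117 mm from this point; z up
- tare_key: the tare key: a long grey membrane key, 44 mm long (y) by 22 mm (x), on the scale's near edge beside the dark read-out, on its left or right. The origin is the centre of its top face, 29 mm above the counter and 3 mm proud of the scale's white top (26 mm); z up. It gives only 2 mm: 1 N starts it, 5 N takes it to its stop. It registers when the fingers press it with more than 3 N for 0.2 s; over 40 N spoils it
- power_key: the round on/off key: grey, 22 mm in diameter, in the same row, 120 mm from the tare key on the other side of the read-out; the origin is the centre of its top face, 29 mm above the counter. Not to be pressed
Not all that is in view belongs to the job. What is shaped like the part that bears caddy_mid but orange is not meant.

How it is judged:
By the outcome, as a careful person would: the job done as asked, in the order asked, and still so for the second after the job is handed in, with the robot touching nothing.
It also fails if it takes over 50 s, if anything falls off the work surface, if the arm or the gripper's body presses on something with over 40 N, if the wrist force passes 120 N, or if a joint passes its speed limit or range.

## Working session

There is one attempt and no reset: what is moved stays moved. The work goes in short steps, Python scripts to look and compute and a tool call to move; the robot and the scene stay as the last step left them, time stands still between calls to the robot, and variables do not carry over. Pictures are saved under pics/ and viewed, and the job is handed in when it is done.

Besides the shell and the picture viewer there is one more tool, called after "Request:" in YAML: its name, and indented under it one key for each argument. send_rows: Moves the arm, as the interface text tells. Its arguments: {"type":"object","properties":{"commands":{"type":"array","items":{"type":"number"}},"newtons":{"type":"number"}},"required":["commands"]}

```bash
ls; mkdir -p pics; python3 - <<'E'
from plant import status, read_camera, get_calibration
import cv2
print(status.state())
for n in("scene","top"):
    print(n,get_calibration(n)); cv2.imwrite(f"pics/{n}0.png",read_camera(n))
E
```

```text
pics
{'time_s': 0.0, 'q': array([-1.25649354,  0.59213109,  0.04830951,  1.60980316, -0.03329487,
        0.94269513, -0.03370025]), 'qd': array([-5.32691462e-04,  4.86370240e-04,  3.45705561e-04, -1.97477885e-03,
        9.70068685e-05,  4.71607814e-04,  2.22306803e-03]), 'joint_efforts': array([-7.42081593e-04, -5.48695135e+01,  1.54623851e+00, -1.98133010e+01,
        9.39582358e-03,  8.77582468e-03,  4.73614705e-06]), 'ee_pos': array([0.28720727, 0.66479947, 0.23013973]), 'tool_rot': array([-1.58906788e-04,  2.02454193e-01,  9.79291098e-01, -1.10456869e-03]), 'wrist_force': array([-0.07399784, -0.33448082,  0.23692393]), 'ft_torque': array([ 0.01162724, -0.02140414,  0.00787227]), 'width': 0.08570421099093166}
scene {'fx': 562.7516003352536, 'fy': 562.7516003352536, 'cx': 314.27325289091175, 'cy': 230.1793497820588, 'dist_coeffs': array([0.02561144, 0.        , 0.        , 0.        , 0.        ]), 'R': array([[-0.02442094,  0.99968311, -0.00610705],
       [ 0.87220618,  0.0183208 , -0.48879519],
       [-0.48852841, -0.01726345, -0.8723772 ]]), 't': array([ 0.05857339, -0.47390957,  1.35300409])}
top {'fx': 439.87326864466365, 'fy': 439.87326864466365, 'cx': 319.18609683021225, 'cy': 239.460115904251, 'dist_coeffs': array([0.00457739, 0.        , 0.        , 0.        , 0.        ]), 'R': array([[ 0.01609299, -0.99962591, -0.02211453],
       [-0.98776983, -0.01246379, -0.15542011],
       [ 0.15508634,  0.02434524, -0.9876009 ]]), 't': array([-0.03800719,  0.57172504,  0.72417665])}
```

View pics/scene0.png

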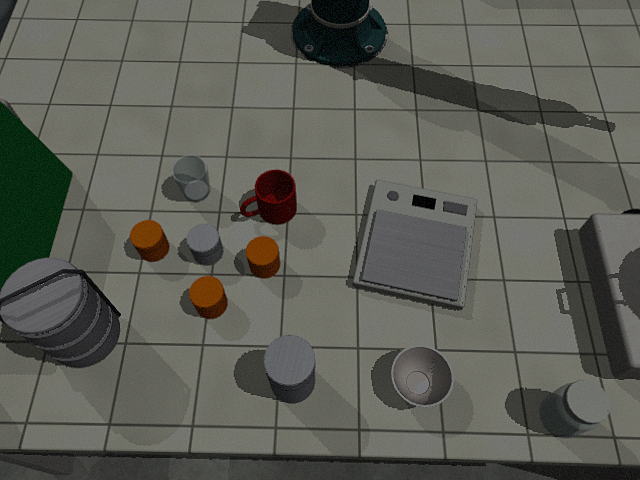

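View pics/top0.png

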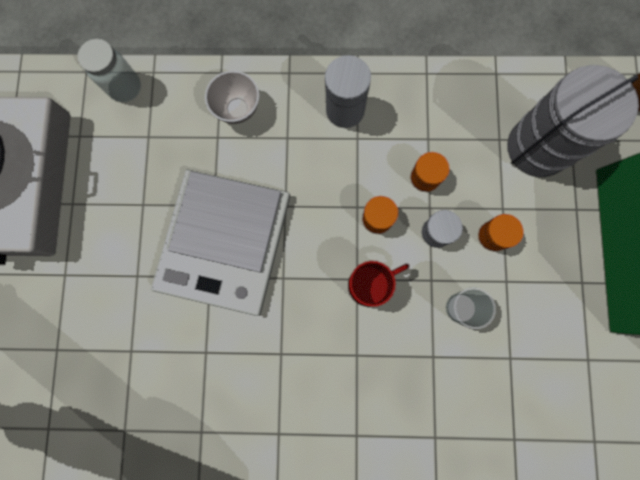

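The scene picture shows the squat silver caddy at (205,244) among orange tins at (150,240), (263,257) and (209,297), with the red mug at (275,197) and the tumbler at (190,178). The scale is at (418,245), with the tare key at (455,208) and the round key at (392,196). In the top view the caddy is at (444,230), the tare key at (176,277) and the power key at (241,293).

I'll zoom in to measure.

```bash
python3 - <<'E'
import cv2
s=cv2.imread("pics/scene0.png");t=cv2.imread("pics/top0.png")
cv2.imwrite("pics/sc_c.png",cv2.resize(s[150:330,120:310],None,fx=3.3,fy=3.3,interpolation=cv2.INTER_CUBIC))
cv2.imwrite("pics/sc_s.png",cv2.resize(s[170:315,345:490],None,fx=4,fy=4,interpolation=cv2.INTER_CUBIC))
cv2.imwrite("pics/tp_c.png",cv2.resize(t[140:340,340:540],None,fx=3,fy=3,interpolation=cv2.INTER_CUBIC))
cv2.imwrite("pics/tp_s.png",cv2.resize(t[160:320,145:300],None,fx=3.7,fy=3.7,interpolation=cv2.INTER_CUBIC))
E
```

```text
(no output)
```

View pics/sc_c.png

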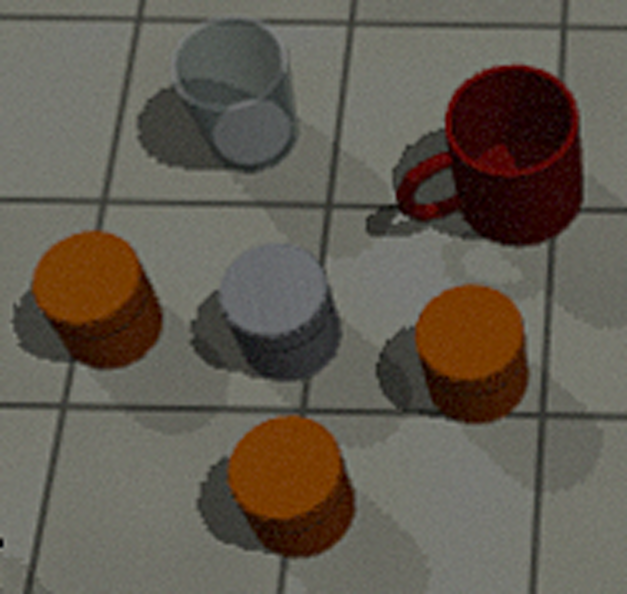

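View pics/sc_s.png

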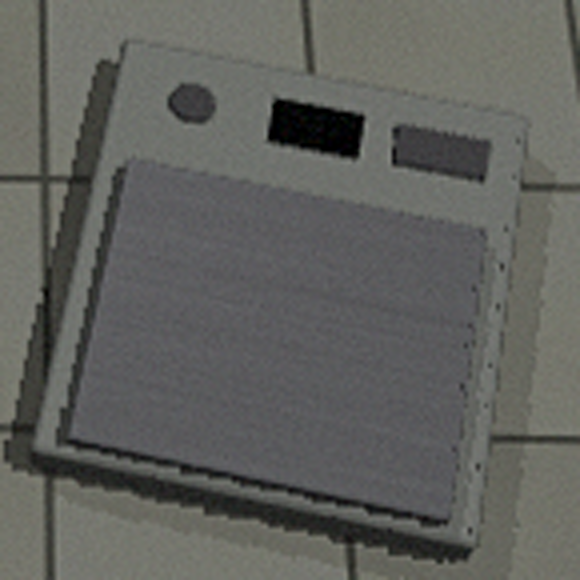

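View pics/tp_c.png

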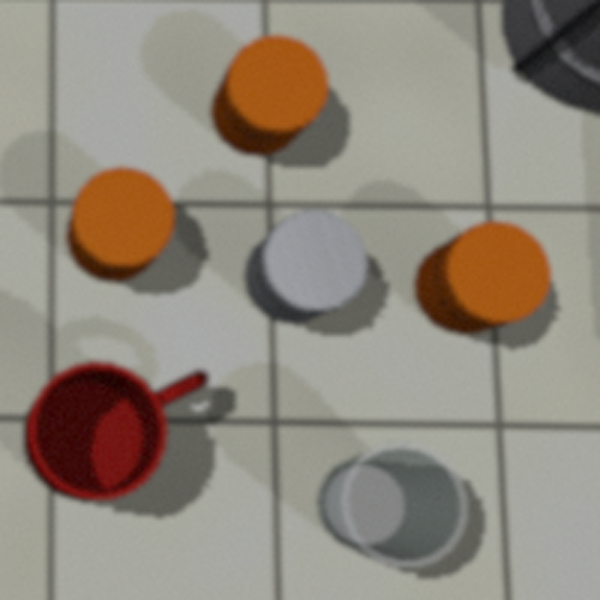

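View pics/tp_s.png

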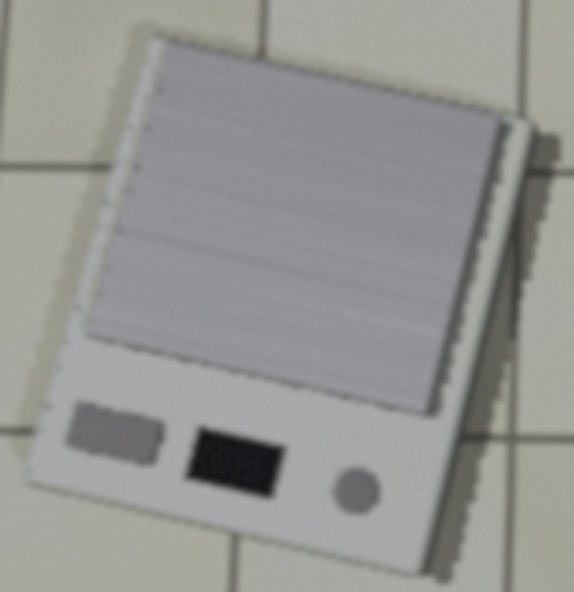

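```bash
cat >h.py <<'E'
import numpy as np,cv2
from plant import get_calibration
C={n:get_calibration(n) for n in("scene","top")}
def proj(n,P):
    c=C[n];K=np.array([[c["fx"],0,c["cx"]],[0,c["fy"],c["cy"]],[0,0,1]])
    return cv2.projectPoints(np.atleast_2d(np.array(P,float)),cv2.Rodrigues(c["R"])[0],c["t"],K,c["dist_coeffs"])[0].reshape(-1,2)
def at(n,uv,z):
    c=C[n];K=np.array([[c["fx"],0,c["cx"]],[0,c["fy"],c["cy"]],[0,0,1]])
    p=cv2.undistortPoints(np.array(uv,float).reshape(-1,1,2),K,c["dist_coeffs"]).reshape(-1,2)
    d=np.c_[p,np.ones(len(p))]@c["R"];o=-c["R"].T@c["t"]
    return o+d*((z-o[2])/d[:,2])[:,None]
def un(p,s,ox,oy): return (np.array(p,float)+.5)/s-.5+np.array([ox,oy])
E
cat >m.py <<'E'
from h import *
from scipy.optimize import least_squares
np.set_printoptions(precision=4,suppress=True)
print("names: caddy, orangeL,R,front")
print(at("scene",un([(273.5,289),(88,277),(470,331),(286,467)],3.3,120,150),.06))
print(at("top",un([(315,260),(498,272),(122,218),(278,86)],3,340,140),.06))
print("mug rim,handle tip z?",at("scene",un([(513,121),(400,200)],3.3,120,150),.09)[:, :2],at("top",un([(96,431),(205,378)],3,340,140),.09)[:, :2])
print("tumbler base",at("scene",un([(254,133)],3.3,120,150),.005),at("top",un([(362,503)],3,340,140),.005))
for nm,f in (("scene",lambda p:un(p,4,345,170)),("top",lambda p:un(p,3.7,145,160))):
    cor={"scene":[(130,158),(487,230),(447,522),(66,440)],"top":[(433,413),(85,335),(160,40),(503,120)]}[nm]
    key={"scene":[(441,152),(192,103)],"top":[(115,434),(356,491)]}[nm]
    c=at(nm,f(cor),.036);k=at(nm,f(key),.029)
    print(nm,"plate",c[:,:2].tolist(),"ctr",c.mean(0)[:2],"keys",k[:,:2])
    d=k[0]-k[1]; print("keydist",np.linalg.norm(d),"yaw keys",np.arctan2(-d[0],d[1]))
    e=(c[2]+c[3]-c[0]-c[1])/2; g=(c[1]+c[2]-c[0]-c[3])/2
    print("plate yaw",np.arctan2(e[1],e[0]),np.arctan2(-g[0],g[1]),np.linalg.norm(e),np.linalg.norm(g))
E
python3 m.py
```

```text
names: caddy, orangeL,R,front
[[ 0.5966 -0.2447  0.06  ]
 [ 0.5913 -0.3469  0.06  ]
 [ 0.6201 -0.1358  0.06  ]
 [ 0.7011 -0.2255  0.06  ]]
[[ 0.5951 -0.2441  0.06  ]
 [ 0.5894 -0.3468  0.06  ]
 [ 0.6184 -0.1347  0.06  ]
 [ 0.6978 -0.2256  0.06  ]]
mug rim,handle tip z? [[ 0.5042 -0.1174]
 [ 0.5567 -0.1756]] [[ 0.4945 -0.1167]
 [ 0.5239 -0.1754]]
tumbler base [[ 0.4597 -0.2831  0.005 ]] [[ 0.4592 -0.2821  0.005 ]]
scene plate [[0.5161735600033921, 0.07353230918479495], [0.5520157490465393, 0.23788161740478497], [0.6981588052763058, 0.20496564240331566], [0.6630581166996623, 0.04082337579139013]] ctr [0.6074 0.1393] keys [[0.5055 0.2226]
 [0.48   0.1052]]
keydist 0.12015040455716862 yaw keys -0.2136154259670418
plate yaw -0.22031927937753445 -0.21269890680266504 0.15014310718358576 0.16803244226973593
top plate [[0.5158845761163178, 0.07025515309009125], [0.5509041068381487, 0.23874522138636292], [0.6977886160923193, 0.21178705109856052], [0.6589795464975079, 0.041304835975796934]] ctr [0.6059 0.1405] keys [[0.5043 0.2236]
 [0.4789 0.1066]]
keydist 0.11964888513875206 yaw keys -0.21341512374186392
plate yaw -0.19046447026360452 -0.2144521339175588 0.14765996205233237 0.17345955663426946
```

Request:
send_rows:
  commands: [0, 0, 0, -12, -13, 0, 0, 0, 0, 0, -26, -29, 0, 0, 0, 0, 0, -27, -30, 0, 0, 0, 0, 0, -27, -30, 0, 0, 0, 0, 0, -27, -30, 0, 0, 0, 0, 0, -27, -30, 0, 0, 0, 0, 0, -27, -30, 0, 0, 0, 0, 0, -27, -30, 0, 0, 0, 0, 0, -27, -30, 0, 0, 0, 0, 0, -27, -30, 0, 0, 0, 0, 0, -27, -30, 0, 0, 0, 0, 0, -27, -30, 0, 0, 0, 0, 0, -27, -30, 0, 0, 0, 0, 0, -27, -30, 0, 0, 0, 0, 0, -27, -30, 0, 0, 0, 0, 0, -27, -30, 0, 0, 0, 0, 0, -27, -30, 0, 0, 0, 0, 0, -27, -30, 0, 0, 0, 0, 0, -27, -30, 0, 0, 0, 0, 0, -20, -20, 0, 0]

```text
time_s: 1.77
ee_pos: [0.5376, -0.0803, 0.2206]
tool_rot: [-0.006, 0.192, 0.981, -0.001]
wrist_force: [0.5, 0.3, -0.1]
width: 0.0858
```

```bash
cat >go.py <<'E'
import sys,numpy as np
from plant import status
from scipy.spatial.transform import Rotation as Ro
np.set_printoptions(precision=4,suppress=True)
s=status.state();w,x,y,z=s["tool_rot"];R=Ro.from_quat([x,y,z,w])
a=[float(v) for v in sys.argv[1:5]]  # x y z, jaw angle deg
t=np.radians(a[3]);yv=np.array([np.cos(t),np.sin(t),0]);zv=np.array([0,0,-1.])
best=None
for sg in(1,-1):
    T=Ro.from_matrix(np.c_[np.cross(yv*sg,zv),yv*sg,zv]);rv=(R.inv()*T).as_rotvec()
    if best is None or np.linalg.norm(rv)<np.linalg.norm(best[0]):best=(rv,T)
d=np.array(a[:3])-s["ee_pos"]
print("t",s["time_s"],"pos",s["ee_pos"],"w",s["width"],"F",s["wrist_force"],"q",s["q"])
print("turn",best[0],"shift now-frame mm",R.inv().apply(d)*1e3,"in target frame",best[1].inv().apply(d)*1e3)
E
python3 go.py .596 -.2445 .23 45
```

```text
t 1.7667 pos [ 0.5376 -0.0803  0.2206] w 0.08579623002631775 F [ 0.5082  0.2518 -0.0621] q [-0.0629  0.3862  0.1663  2.027  -0.0894  0.7467  1.3413]
turn [-0.0069 -0.0093  0.3981] shift now-frame mm [-115.9665 -130.08     -9.9628] in target frame [-157.4029  -74.8621   -9.3961]
```

Request:
send_rows:
  commands: [0, 0, 0.1, -23, -26, -2, 0, 0, 0, 0.1, -26, -24, -2, 0, 0, 0, 0.1, -28, -21, -2, 0, 0, 0, 0.1, -30, -18, -2, 0, 0, 0, 0, -30, -15, -2, 0, 0, 0, 0, 0, 0, 0, 0]

```text
time_s: 2.27
ee_pos: [0.5941, -0.2617, 0.2285]
tool_rot: [-0.005, 0.397, 0.918, -0.005]
wrist_force: [-1.2, -1.1, 0.9]
width: 0.0853
```

```bash
python3 go.py .596 -.2445 .12 45
```

```text
t 2.2667 pos [ 0.5941 -0.2617  0.2285] w 0.08526901574422438 F [-1.2494 -1.0806  0.9002] q [ 0.1348  0.5165  0.2982  1.7935 -0.1777  0.8688  1.2671]
turn [-0.0134 -0.0052 -0.0311] shift now-frame mm [ 10.7055  14.6747 108.4133] in target frame [ 10.834   13.5559 108.5461]
```

Request:
send_rows:
  commands: [-0.013, -0.005, -0.03, 10, 14, 20, 0, 0, 0, 0, 0, 0, 30, 0, 0, 0, 0, 0, 0, 30, 0, 0, 0, 0, 0, 0, 15, 0, 0, 0, 0, 0, 0, 0, 0]

```text
time_s: 2.68
ee_pos: [0.5987, -0.2507, 0.1309]
tool_rot: [0.003, 0.386, 0.922, -0.001]
wrist_force: [0.5, 0.5, 0.3]
width: 0.0851
```

```bash
python3 go.py .596 -.2445 .015 45; python3 - <<'E'
from plant import read_camera
import cv2
s=read_camera("scene");t=read_camera("top")
import numpy as np
a=cv2.resize(s[100:330,90:320],(500,500));b=cv2.resize(t[120:340,340:560],(300,300))
cv2.imwrite("pics/p1.png",np.hstack([a,cv2.copyMakeBorder(b,0,200,0,0,cv2.BORDER_CONSTANT)]))
E
```

```text
t 2.6833 pos [ 0.5987 -0.2507  0.1309] w 0.08505664448849874 F [0.4898 0.5136 0.2743] q [ 0.1606  0.626   0.2417  1.8707 -0.2256  0.6655  1.3137]
turn [ 0.0004  0.0061 -0.0072] shift now-frame mm [  6.9912   2.4077 115.8447] in target frame [  6.2671   2.5015 115.8841]
```

View pics/p1.png

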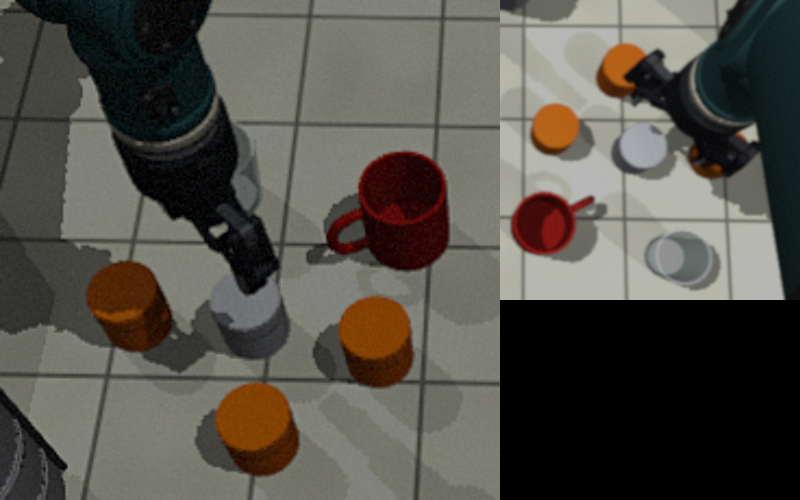

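The gripper is above the caddy. In the top view its fingers point along 45°, in the gaps between the orange tins. I'll centre it, then descend.

Request:
send_rows:
  commands: [0, 0, -0.007, 6, 2.5, 0, 0, 0, 0, 0, 0, 0, 0, 0, 0, 0, 0, 0, 0, 0, 0]

```text
time_s: 3.03
ee_pos: [0.5995, -0.2454, 0.137]
tool_rot: [0.008, 0.382, 0.924, -0.001]
wrist_force: [0.6, -0.9, 0.8]
width: 0.0851
```

```bash
python3 go.py .596 -.2445 .015 45
```

```text
t 3.0333 pos [ 0.5995 -0.2454  0.137 ] w 0.08514190430512668 F [ 0.5976 -0.929   0.7595] q [ 0.1511  0.6135  0.2423  1.877  -0.2232  0.6618  1.3117]
turn [0.0045 0.0146 0.0007] shift now-frame mm [  4.9312  -2.4055 121.9314] in target frame [  3.1505  -1.8644 121.9998]
```

Request:
send_rows:
  commands: [0.004, 0.014, 0, 3, -2, 20, 0, 0, 0, 0, 0, 0, 25, 0, 0, 0, 0, 0, 0, 25, 0, 0, 0, 0, 0, 0, 10, 0, 0, 0, 0, 0, 0, 0, 0]

```text
time_s: 3.45
ee_pos: [0.6037, -0.2462, 0.0633]
tool_rot: [0.009, 0.381, 0.924, 0.001]
wrist_force: [-0.4, 0.2, 1.1]
width: 0.0857
```

```bash
python3 go.py .596 -.2445 .015 45
```

```text
t 3.45 pos [ 0.6037 -0.2462  0.0633] w 0.08567392585660981 F [-0.3839  0.1632  1.0893] q [ 0.1842  0.7163  0.1972  1.8986 -0.258   0.5326  1.3432]
turn [0.0088 0.016  0.0028] shift now-frame mm [ 7.4357 -4.6119 48.1889] in target frame [ 6.6529 -4.2077 48.3401]
```

Request:
send_rows:
  commands: [0.008, 0.016, 0, 6.5, -4, 0, 0, 0, 0, 0, 0, 0, 0, 0, 0, 0, 0, 0, 0, 0, 0]

```text
time_s: 3.7
ee_pos: [0.5971, -0.2449, 0.0661]
tool_rot: [0.001, 0.381, 0.924, 0.0]
wrist_force: [0.1, -0.5, -0.3]
width: 0.0852
```

```bash
python3 go.py .596 -.2445 .015 45
```

```text
t 3.7 pos [ 0.5971 -0.2449  0.0661] w 0.08522910136250868 F [ 0.1236 -0.453  -0.3385] q [ 0.182   0.7113  0.2021  1.9017 -0.254   0.5512  1.3416]
turn [0.0014 0.0015 0.0029] shift now-frame mm [ 1.1327 -0.5084 51.0543] in target frame [ 1.0561 -0.442  51.0565]
```

Request:
send_rows:
  commands: [0, 0, 0, 2, -1, 12, 0, 0, 0, 0, 1, -0.5, 12, 0, 0, 0, 0, 1, -0.5, 10, 0, 0, 0, 0, 0, 0, 0, 0]

```text
time_s: 4.03
ee_pos: [0.5949, -0.2444, 0.0327]
tool_rot: [0.004, 0.381, 0.924, 0.0]
wrist_force: [-0.9, -0.0, 0.2]
width: 0.0854
```

```bash
python3 go.py .596 -.2445 .015 45
```

```text
t 4.0333 pos [ 0.5949 -0.2444  0.0327] w 0.08538423976367189 F [-0.8551 -0.0299  0.1915] q [ 0.1974  0.7556  0.1793  1.9189 -0.2683  0.4811  1.3548]
turn [0.0042 0.0078 0.0029] shift now-frame mm [-0.7182  0.6236 17.7228] in target frame [-0.8541  0.7    17.7139]
```

Request:
send_rows:
  commands: [0.004, 0.008, 0, 0, 0, 9, 0, 0, 0, 0, 0, 0, 8, 0, 0, 0, 0, 0, 0, 0, 0, 0, 0, 0, 0, 0, 0, 0]

```text
time_s: 4.37
ee_pos: [0.5941, -0.2441, 0.012]
tool_rot: [-0.002, 0.381, 0.924, 0.0]
wrist_force: [0.4, 0.2, 0.7]
width: 0.0854
```

```bash
python3 go.py .596 -.2445 .015 45
```

```text
t 4.3667 pos [ 0.5941 -0.2441  0.012 ] w 0.08543396716681587 F [0.3674 0.1684 0.7181] q [ 0.2038  0.789   0.1705  1.9141 -0.2731  0.4645  1.3586]
turn [-0.0013 -0.0035  0.0029] shift now-frame mm [-1.5521  1.0535 -3.0019] in target frame [-1.5596  1.0618 -2.9951]
```

Request:
send_rows:
  commands: [0, 0, 0, -1.5, 1, -3, 0, 0, 0, 0, 0, 0, 0, 60, 0, 0, 0, 0, 0, 0, 120, 0, 0, 0, 0, 0, 0, 120, 0, 0, 0, 0, 0, 0, 140, 0, 0, 0, 0, 0, 0, 140]
  newtons: 40

```text
time_s: 4.87
ee_pos: [0.597, -0.245, 0.0164]
tool_rot: [-0.001, 0.381, 0.924, 0.0]
wrist_force: [0.5, -0.7, -1.4]
width: 0.0569
```

```bash
python3 go.py .596 -.2445 .015 45
```

```text
t 4.8667 pos [ 0.597  -0.245   0.0164] w 0.0569339317587168 F [ 0.4611 -0.7193 -1.3933] q [ 0.2015  0.7843  0.1738  1.9082 -0.2717  0.4733  1.3566]
turn [-0.0006 -0.0016  0.0027] shift now-frame mm [ 1.0577 -0.3709  1.3712] in target frame [ 1.0589 -0.3745  1.3693]
```

Request:
send_rows:
  commands: [0, 0, 0, 0, 0, 0, 200, 0, 0, 0, 0, 0, 0, 200, 0, 0, 0, 0, 0, -8, 200, 0, 0, 0, 0, 0, -20, 200, 0, 0, 0, 0, 0, -30, 200, 0, 0, 0, 0, 0, -30, 200, 0, 0, 0, 0, 0, -25, 200, 0, 0, 0, 0, 0, 0, 200]

```text
time_s: 5.53
ee_pos: [0.5945, -0.2441, 0.133]
tool_rot: [-0.005, 0.382, 0.924, 0.0]
wrist_force: [0.7, -0.1, -1.3]
width: 0.0567
```

```bash
python3 go.py .6065 .140 .15 77.7;  python3 - <<'E'
from plant import read_camera
import cv2
s=read_camera("scene")
cv2.imwrite("pics/p2.png",cv2.resize(s[100:340,90:410],(800,600)))
E
```

```text
t 5.5333 pos [ 0.5945 -0.2441  0.133 ] w 0.056726471458765006 F [ 0.6535 -0.0874 -1.3066] q [ 0.1533  0.6217  0.2429  1.8733 -0.2247  0.6827  1.3167]
turn [-0.0009 -0.0097 -0.5684] shift now-frame mm [262.645  280.6102 -15.7082] in target frame [ 70.1456 377.8364 -17.0435]
```

View pics/p2.png

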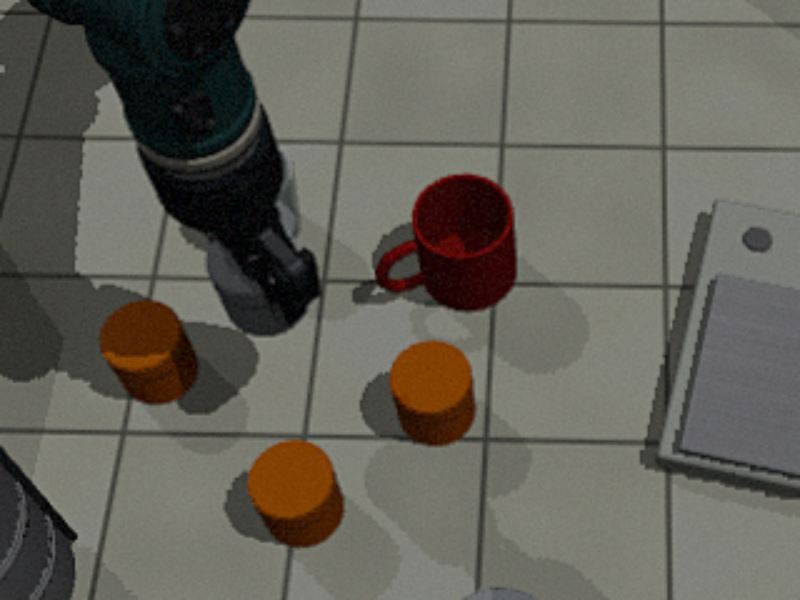

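The caddy left the counter in the grip, and the spot at about (245,320) in the crop is free with the oranges untouched. I'll carry it to the scale.

Request:
send_rows:
  commands: [0, 0, -0.02, 9, 10, -5, 200, 0, 0, -0.04, 18, 20, -5, 200, 0, 0, -0.04, 17, 21, -5, 200, 0, 0, -0.04, 16, 22, -5, 200, 0, 0, -0.04, 15, 23, -4, 200, 0, 0, -0.04, 14, 23, -3, 200, 0, 0, -0.04, 13, 24, 0, 200, 0, 0, -0.04, 12, 24, 0, 200, 0, 0, -0.04, 11, 25, 0, 200, 0, 0, -0.04, 10, 25, 0, 200, 0, 0, -0.04, 9, 25, 0, 200, 0, 0, -0.04, 8, 24, 0, 200, 0, 0, -0.04, 7, 20, 0, 200, 0, 0, -0.04, 5, 16, 0, 200, 0, 0, -0.02, 3, 10, 0, 200, 0, 0, 0, 0, 0, 0, 200]

```text
time_s: 6.92
ee_pos: [0.5846, 0.1467, 0.1464]
tool_rot: [-0.025, 0.087, 0.996, 0.002]
wrist_force: [-0.5, 0.7, -1.3]
width: 0.0572
```

```bash
python3 go.py .6065 .140 .10 77.7
```

```text
t 6.9167 pos [0.5846 0.1467 0.1464] w 0.05720346892076397 F [-0.5447  0.7487 -1.3041] q [-0.3703  0.5625  0.0866  1.9274 -0.1071  0.7005  1.185 ]
turn [-0.0007 -0.0497  0.0412] shift now-frame mm [-24.9942  -2.8602  45.243 ] in target frame [-22.8115  -1.904   46.4309]
```

Request:
send_rows:
  commands: [0, -0.025, 0.02, -12, -1, 5, 200, 0, -0.025, 0.02, -11, -1, 5, 200, 0, 0, 0, 0, 0, 0, 200, 0, 0, 0, 0, 0, 0, 200]

```text
time_s: 7.25
ee_pos: [0.6048, 0.1376, 0.1339]
tool_rot: [-0.001, 0.108, 0.994, -0.002]
wrist_force: [-0.3, 0.8, -1.0]
width: 0.0572
```

```bash
python3 go.py .6065 .140 .10 77.7
```

```text
t 7.25 pos [0.6048 0.1376 0.1339] w 0.057216630980902836 F [-0.2944  0.7982 -1.0322] q [-0.3791  0.5852  0.115   1.9246 -0.1006  0.6414  1.1523]
turn [-0.0049 -0.002  -0.0018] shift now-frame mm [-1.2257  2.8991 33.9194] in target frame [-1.1619  2.7315 33.9356]
```

Request:
send_rows:
  commands: [-0.005, -0.002, 0, -1, 2.5, 12, 200, 0, 0, 0, 0, 0, 15, 200, 0, 0, 0, 0, 0, 15, 200, 0, 0, 0, 0, 0, 10, 200, 0, 0, 0, 0, 0, 0, 200, 0, 0, 0, 0, 0, 0, 200]

```text
time_s: 7.75
ee_pos: [0.6056, 0.1347, 0.0784]
tool_rot: [-0.001, 0.111, 0.994, -0.001]
wrist_force: [0.4, -0.3, -0.5]
width: 0.0571
```

```bash
python3 go.py .6065 .140 .0515 77.7;  python3 - <<'E'
from plant import read_camera
import cv2
s=read_camera("scene")
cv2.imwrite("pics/p3.png",cv2.resize(s[120:320,300:500],(600,600)))
s=read_camera("top")
cv2.imwrite("pics/p4.png",cv2.resize(s[140:340,120:320],(600,600)))
E
```

```text
t 7.75 pos [0.6056 0.1347 0.0784] w 0.05709371705767436 F [ 0.361  -0.3401 -0.5249] q [-0.3593  0.6639  0.0965  1.9495 -0.1159  0.5356  1.165 ]
turn [-0.0014 -0.0017 -0.0078] shift now-frame mm [ 0.2303  5.3939 26.941 ] in target frame [ 0.2352  5.3577 26.9482]
```

View pics/p3.png

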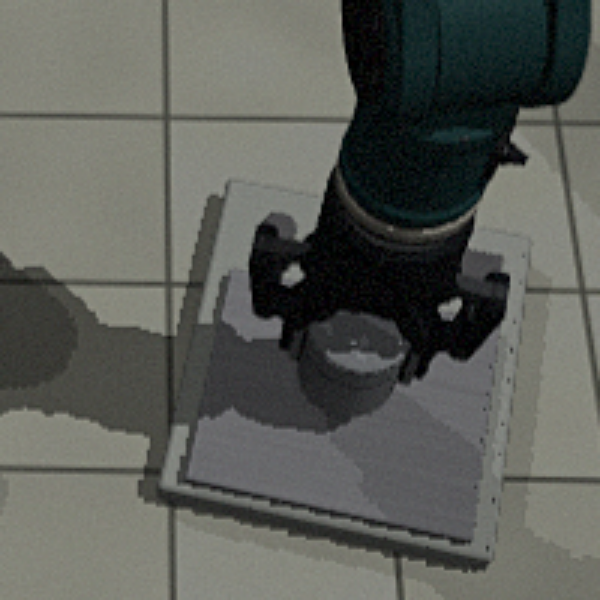

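View pics/p4.png

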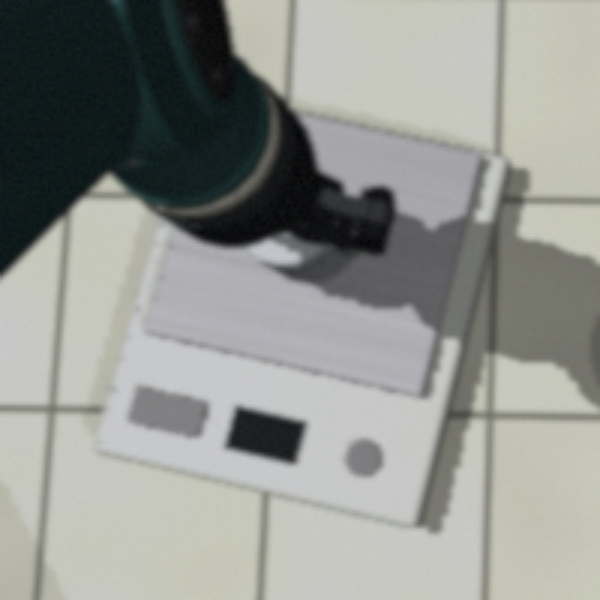

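The pictures show the caddy upright in the grip over the plate: scene crop centre (350,365), with the plate in clear view in the top crop. I'll correct 5 mm along the jaw axis and lower.

Request:
send_rows:
  commands: [0, 0, -0.008, 0, 5.5, 6, 200, 0, 0, 0, 0, 1, 7, 200, 0, 0, 0, 0, 0, 5, 200, 0, 0, 0, 0, 0, 0, 200, 0, 0, 0, 0, 0, 0, 200]

```text
time_s: 8.27
ee_pos: [0.6094, 0.1431, 0.0616]
tool_rot: [0.002, 0.106, 0.994, 0.001]
wrist_force: [-0.1, 0.6, -0.7]
width: 0.0571
```

```bash
python3 go.py .6065 .140 .0515 77.7
```

```text
t 8.2667 pos [0.6094 0.1431 0.0616] w 0.057101094081411716 F [-0.1347  0.6481 -0.6826] q [-0.3648  0.6921  0.0893  1.9459 -0.118   0.5048  1.1652]
turn [0.0019 0.0033 0.0019] shift now-frame mm [ 2.2042 -3.6553 10.0842] in target frame [ 2.1643 -3.6408 10.0981]
```

Request:
send_rows:
  commands: [0.002, 0.003, 0, 2, -3, 3, 200, 0, 0, 0, 0, 0, 2, 200, 0, 0, 0, 0, 0, 1.5, 200, 0, 0, 0, 0, 0, 0, 200, 0, 0, 0, 0, 0, 0, 200]

```text
time_s: 8.68
ee_pos: [0.6066, 0.1402, 0.0546]
tool_rot: [0.0, 0.106, 0.994, -0.0]
wrist_force: [-0.5, 0.3, -0.5]
width: 0.0573
```

```bash
python3 go.py .6065 .140 .0515 77.7
```

```text
t 8.6833 pos [0.6066 0.1402 0.0546] w 0.057274103167061885 F [-0.5316  0.3333 -0.5401] q [-0.3607  0.7007  0.0874  1.9529 -0.1182  0.4929  1.1684]
turn [-0.0004  0.0002  0.0019] shift now-frame mm [ 0.0233 -0.1913  3.1264] in target frame [ 0.0224 -0.1928  3.1263]
```

Request:
send_rows:
  commands: [0, 0, 0, 0, 0, 1, 200, 0, 0, 0, 0, 0, 1, 200, 0, 0, 0, 0, 0, 0, 200]

```text
time_s: 8.93
ee_pos: [0.6068, 0.1401, 0.0527]
tool_rot: [0.0, 0.106, 0.994, -0.0]
wrist_force: [0.6, 1.1, -0.6]
width: 0.057
```

Request:
send_rows:
  commands: [0, 0, 0, 0, 0, 1, 200, 0, 0, 0, 0, 0, 0, 200]

```text
time_s: 9.1
ee_pos: [0.6071, 0.1401, 0.0518]
tool_rot: [0.001, 0.106, 0.994, -0.0]
wrist_force: [-0.9, 0.8, -0.9]
width: 0.0573
```

Request:
send_rows:
  commands: [0, 0, 0, 0, 0, 1, 200, 0, 0, 0, 0, 0, 0, 200]

```text
time_s: 9.27
ee_pos: [0.6075, 0.1402, 0.0519]
tool_rot: [0.001, 0.106, 0.994, 0.0]
wrist_force: [-0.3, 0.1, -1.8]
width: 0.0572
```

Request:
send_rows:
  commands: [0, 0, 0, 0, 0, 1, 200, 0, 0, 0, 0, 0, 0, 200]

```text
time_s: 9.43
ee_pos: [0.6078, 0.1402, 0.0517]
tool_rot: [0.001, 0.106, 0.994, 0.0]
wrist_force: [-0.0, -0.1, -0.1]
width: 0.0575
```

```bash
python3 go.py .6065 .140 .0515 77.7;python3 go.py .6065 .140 .0515 77.7
```

```text
t 9.4333 pos [0.6078 0.1402 0.0517] w 0.05749320879074116 F [-0.0315 -0.1371 -0.1064] q [-0.3594  0.7056  0.0863  1.9522 -0.119   0.4865  1.1691]
turn [0.0006 0.002  0.0014] shift now-frame mm [ 1.2558 -0.5046  0.2343] in target frame [ 1.2546 -0.5062  0.2371]
t 9.4333 pos [0.6078 0.1402 0.0517] w 0.05749320879074116 F [-0.0315 -0.1371 -0.1064] q [-0.3594  0.7056  0.0863  1.9522 -0.119   0.4865  1.1691]
turn [0.0006 0.002  0.0014] shift now-frame mm [ 1.2558 -0.5046  0.2343] in target frame [ 1.2546 -0.5062  0.2371]
```

Request:
send_rows:
  commands: [0, 0, 0, 1, 0, 2, 200, 0, 0, 0, 0, 0, 1, 200, 0, 0, 0, 0, 0, 0, 200]

```text
time_s: 9.68
ee_pos: [0.6081, 0.1402, 0.0519]
tool_rot: [0.002, 0.107, 0.994, 0.0]
wrist_force: [-0.2, -0.3, -1.4]
width: 0.0572
```

```bash
python3 go.py .6065 .140 .0515 77.7
```

```text
t 9.6833 pos [0.6081 0.1402 0.0519] w 0.05721436378306009 F [-0.1596 -0.3055 -1.4239] q [-0.3594  0.7051  0.0864  1.9529 -0.1191  0.4845  1.1689]
turn [0.0014 0.0037 0.001 ] shift now-frame mm [ 1.5163 -0.5658  0.4093] in target frame [ 1.5143 -0.5666  0.4157]
```

Request:
send_rows:
  commands: [0, 0, 0, 0, 0, 2, 200]

```text
time_s: 9.77
ee_pos: [0.6086, 0.1403, 0.0514]
tool_rot: [0.002, 0.107, 0.994, 0.001]
wrist_force: [-3.5, -0.2, 26.5]
width: 0.057
```

```bash
python3 - <<'E'
from plant import read_camera,status
import cv2
s=read_camera("scene")
print(status.state()["wrist_force"],status.state()["joint_efforts"])
cv2.imwrite("pics/p5.png",cv2.resize(s[170:290,360:480],(600,600)))
E
```

```text
[-2.85977524 -0.61156701 12.60421228] [ 9.48278233e-02 -4.50677955e+01  1.94471262e+00 -1.07369596e+01
 -3.01969342e-02 -1.08976632e+00  1.02394447e-02]
```

View pics/p5.png

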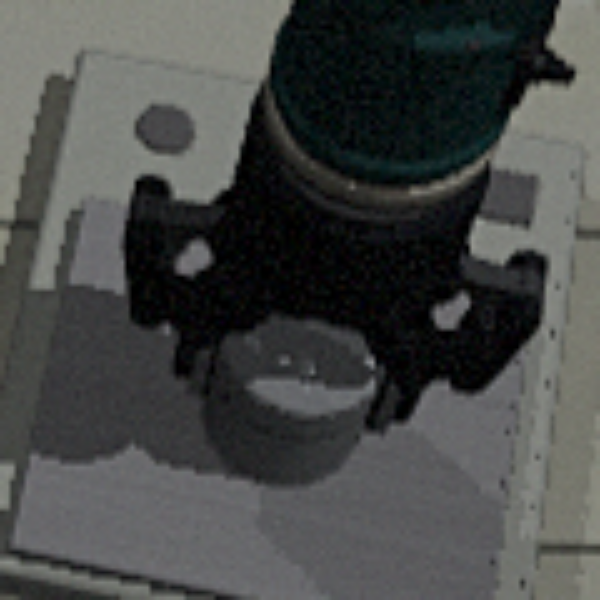

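The 26 N reaction with no further descent shows the caddy is resting on the plate. I'll relax, release and retract.

Request:
send_rows:
  commands: [0, 0, 0, 0, 0, 0, 200, 0, 0, 0, 0, 0, 0, 200, 0, 0, 0, 0, 0, 0, 60, 0, 0, 0, 0, 0, 0, 30, 0, 0, 0, 0, 0, 0, 0, 0, 0, 0, 0, 0, 0, 0, 0, 0, 0, 0, 0, 0, 0, 0, 0, 0, 0, 0, 0, 0]

```text
time_s: 10.48
ee_pos: [0.6089, 0.1404, 0.0502]
tool_rot: [0.002, 0.107, 0.994, 0.001]
wrist_force: [0.7, 0.1, 0.6]
width: 0.0858
```

```bash
python3 go.py .6065 .140 .15 77.7
```

```text
t 10.4833 pos [0.6089 0.1404 0.0502] w 0.08576280410194431 F [0.7275 0.1482 0.5988] q [-0.359   0.708   0.0859  1.9522 -0.1194  0.481   1.1692]
turn [0.0019 0.0048 0.0011] shift now-frame mm [  1.7971  -0.7572 -99.7624] in target frame [  2.2759  -0.9529 -99.751 ]
```

Request:
send_rows:
  commands: [0, 0, 0, 0, 0, -6, 0, 0, 0, 0, 0, 0, -12, 0, 0, 0, 0, 0, 0, -20, 0, 0, 0, 0, 0, 0, -25, 0, 0, 0, 0, 0, 0, -25, 0, 0, 0, 0, 0, 0, -20, 0, 0, 0, 0, 0, 0, 0, 0]

```text
time_s: 11.07
ee_pos: [0.6077, 0.1399, 0.166]
tool_rot: [0.002, 0.107, 0.994, 0.0]
wrist_force: [0.8, -0.2, 0.0]
width: 0.0854
```

```bash
python3 go.py .505 .223 .15 77.7;  python3 - <<'E'
from plant import read_camera
import cv2
s=read_camera("scene")
cv2.imwrite("pics/p6.png",cv2.resize(s[160:320,340:500],(600,600)))
E
```

```text
t 11.0667 pos [0.6077 0.1399 0.166 ] w 0.08542905263517206 F [ 0.8241 -0.1937  0.0481] q [-0.3846  0.5437  0.121   1.9028 -0.0965  0.6976  1.1496]
turn [0.001  0.003  0.0006] shift now-frame mm [118.064   59.366   15.6923] in target frame [118.0549  59.3062  15.9838]
```

View pics/p6.png

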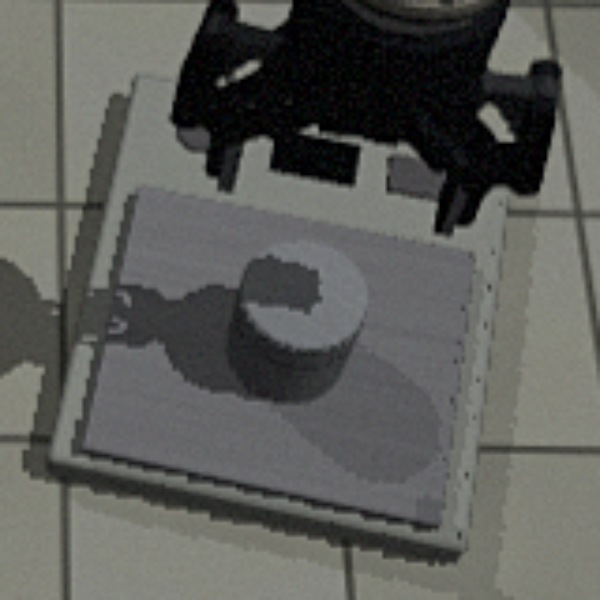

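The caddy stands free and upright on the plate, with its lid centre at about (305,295) in the crop. I'll check its position while moving towards the tare key with the fingers shut.

```bash
python3 -c "
from h import *
print(at('scene',un([(304.5,295)],3.75,340,160),.096))"
```

```text
[[0.61021239 0.14022445 0.096     ]]
```

Request:
send_rows:
  commands: [0, 0, 0, 10, 5, 0, 255, 0, 0, 0, 18, 9, 0, 255, 0, 0, 0, 20, 10, 0, 255, 0, 0, 0, 20, 10, 0, 255, 0, 0, 0, 20, 10, 0, 255, 0, 0, 0, 16, 8, 0, 255, 0, 0, 0, 8, 4, 0, 255, 0, 0, 0, 0, 0, 0, 255, 0, 0, 0, 0, 0, 0, 255]
  newtons: 40

```text
time_s: 11.87
ee_pos: [0.4956, 0.221, 0.1592]
tool_rot: [-0.005, 0.107, 0.994, -0.003]
wrist_force: [0.3, 0.3, -0.5]
width: -0.0002
```

```bash
python3 go.py .505 .223 .06 77.7
```

```text
t 11.8667 pos [0.4956 0.221  0.1592] w -0.00020000904415784637 F [ 0.2785  0.2746 -0.5489] q [-0.5943  0.4719  0.1229  2.0754 -0.0973  0.6123  0.9527]
turn [-0.0081 -0.0098  0.001 ] shift now-frame mm [-9.7389  4.7992 99.0812] in target frame [-8.7654  4.0075 99.2072]
```

Request:
send_rows:
  commands: [-0.008, -0.01, 0, -9, 4, 15, 255, 0, 0, 0, 0, 0, 25, 255, 0, 0, 0, 0, 0, 25, 255, 0, 0, 0, 0, 0, 20, 255, 0, 0, 0, 0, 0, 5, 255, 0, 0, 0, 0, 0, 0, 255]

```text
time_s: 12.37
ee_pos: [0.5133, 0.2191, 0.0665]
tool_rot: [0.005, 0.11, 0.994, 0.0]
wrist_force: [-0.1, 0.1, 0.5]
width: 0.0
```

```bash
python3 go.py .505 .223 .04 77.7
```

```text
t 12.3667 pos [0.5133 0.2191 0.0665] w 1.7787151088753573e-05 F [-0.0763  0.0797  0.4598] q [-0.5524  0.6292  0.0905  2.1015 -0.1237  0.4075  0.9835]
turn [ 0.002   0.0091 -0.0067] shift now-frame mm [ 9.2102  1.9723 26.3877] in target frame [ 8.9566  2.0848 26.4663]
```

Request:
send_rows:
  commands: [0.002, 0.009, -0.006, 9, 2, 4, 255, 0, 0, 0, 0, 0, 8, 255, 0, 0, 0, 0, 0, 7, 255, 0, 0, 0, 0, 0, 0, 255, 0, 0, 0, 0, 0, 0, 255]

```text
time_s: 12.78
ee_pos: [0.5074, 0.2226, 0.0483]
tool_rot: [0.002, 0.109, 0.994, 0.001]
wrist_force: [-0.6, 0.2, -0.3]
width: 0.0002
```

```bash
python3 go.py .505 .223 .029 77.7;  python3 - <<'E'
from plant import read_camera
import cv2,numpy as np
s=read_camera("scene");t=read_camera("top")
cv2.imwrite("pics/p7.png",np.hstack([cv2.resize(s[170:270,390:490],(400,400)),cv2.resize(t[220:320,130:230],(400,400))]))
E
```

```text
t 12.7833 pos [0.5074 0.2226 0.0483] w 0.00018066586704731547 F [-0.5514  0.231  -0.3133] q [-0.5523  0.6581  0.0785  2.1122 -0.1303  0.3716  0.9843]
turn [ 0.0021  0.0036 -0.003 ] shift now-frame mm [ 2.4785 -0.1507 19.258 ] in target frame [ 2.4101 -0.1038 19.267 ]
```

View pics/p7.png

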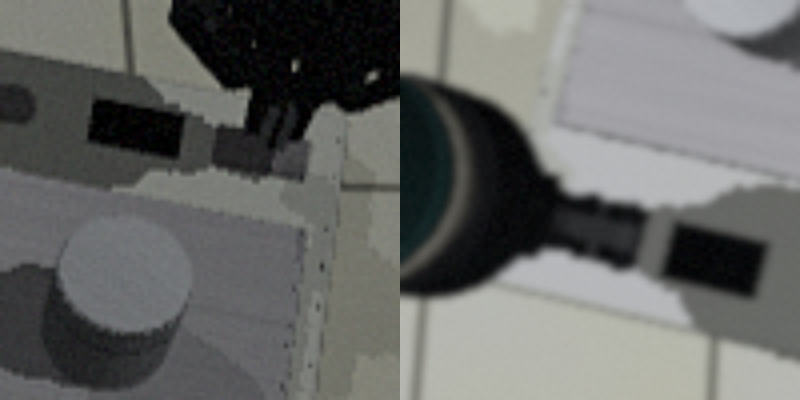

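Both views show the shut fingertips directly above the tare key: scene crop (270,145), top crop (600,225). The read-out and power key are clear.

Request:
send_rows:
  commands: [0.002, 0.003, 0, 2.4, 0, 5, 255, 0, 0, 0, 0, 0, 5, 255, 0, 0, 0, 0, 0, 2, 255, 0, 0, 0, 0, 0, 0, 255, 0, 0, 0, 0, 0, 0, 255]

```text
time_s: 13.3
ee_pos: [0.5055, 0.2238, 0.0363]
tool_rot: [0.001, 0.108, 0.994, 0.001]
wrist_force: [0.0, 0.2, -0.3]
width: -0.0
```

```bash
python3 go.py .505 .223 .029 77.7
```

```text
t 13.3 pos [0.5055 0.2238 0.0363] w -4.4540926654125934e-05 F [ 0.0101  0.2105 -0.2802] q [-0.5514  0.6783  0.0729  2.1164 -0.1335  0.3484  0.9844]
turn [ 0.0015  0.0021 -0.0026] shift now-frame mm [ 0.3737 -0.8981  7.2962] in target frame [ 0.3603 -0.8863  7.2983]
```

Request:
send_rows:
  commands: [0, 0, 0, 0, 0, 2, 255, 0, 0, 0, 0, 0, 2, 255, 0, 0, 0, 0, 0, 0, 255]

```text
time_s: 13.55
ee_pos: [0.5056, 0.2238, 0.032]
tool_rot: [0.001, 0.108, 0.994, 0.001]
wrist_force: [-0.0, 0.1, 0.1]
width: -0.0002
```

Request:
send_rows:
  commands: [0, 0, 0, 0, 0, 2, 255, 0, 0, 0, 0, 0, 1.5, 255]

```text
time_s: 13.72
ee_pos: [0.5058, 0.2238, 0.0284]
tool_rot: [0.001, 0.108, 0.994, 0.001]
wrist_force: [-0.4, -0.2, 2.4]
width: -0.0001
```

Contact with the key (2.4 N).

Request:
send_rows:
  commands: [0, 0, 0, 0, 0, 1.5, 255]

```text
time_s: 13.8
ee_pos: [0.5058, 0.2238, 0.027]
tool_rot: [0.001, 0.108, 0.994, 0.001]
wrist_force: [-0.9, -1.2, 7.6]
width: -0.0
```

Request:
send_rows:
  commands: [0, 0, 0, 0, 0, 1.2, 255]

```text
time_s: 13.88
ee_pos: [0.5058, 0.2238, 0.0267]
tool_rot: [0.001, 0.109, 0.994, 0.001]
wrist_force: [-3.4, -1.3, 20.5]
width: 0.0001
```

Request:
send_rows:
  commands: [0, 0, 0, 0, 0, 1, 255]

```text
time_s: 13.97
ee_pos: [0.5058, 0.2238, 0.0269]
tool_rot: [0.001, 0.109, 0.994, 0.001]
wrist_force: [-3.3, -0.2, 12.8]
width: 0.0
```

Request:
send_rows:
  commands: [0, 0, 0, 0, 0, 1, 255, 0, 0, 0, 0, 0, 1, 255, 0, 0, 0, 0, 0, 1, 255]

```text
time_s: 14.22
ee_pos: [0.5058, 0.2238, 0.027]
tool_rot: [0.001, 0.109, 0.994, 0.001]
wrist_force: [-2.2, 0.2, 10.2]
width: -0.0002
```

Held about 0.45 s at 8–20 N. One more row, then release.

Request:
send_rows:
  commands: [0, 0, 0, 0, 0, 1, 255, 0, 0, 0, 0, 0, -5, 255, 0, 0, 0, 0, 0, -15, 255, 0, 0, 0, 0, 0, -25, 255, 0, 0, 0, 0, 0, -25, 255, 0, 0, 0, 0, 0, -25, 255, 0, 0, 0, 0, 0, -20, 255, 0, 0, 0, 0, 0, 0, 255]

```text
time_s: 14.88
ee_pos: [0.5049, 0.2229, 0.1458]
tool_rot: [-0.0, 0.109, 0.994, 0.001]
wrist_force: [1.0, 0.3, -0.7]
width: -0.0001
```

```bash
python3 go.py .505 .3 .18 77.7;  python3 - <<'E'
from plant import read_camera
import cv2,numpy as np
s=read_camera("scene");t=read_camera("top")
cv2.imwrite("pics/p8.png",np.hstack([cv2.resize(s[160:320,340:500],(400,400)),cv2.resize(t[160:320,140:300],(400,400))]))
E
```

```text
t 14.8833 pos [0.5049 0.2229 0.1458] w -8.177286461484949e-05 F [ 0.9841  0.2583 -0.7092] q [-0.5852  0.4978  0.1193  2.0723 -0.1069  0.5769  0.9614]
turn [ 0.0012 -0.0008 -0.0041] shift now-frame mm [ 16.6803  75.31   -34.0739] in target frame [ 16.3463  75.3375 -34.1749]
```

View pics/p8.png

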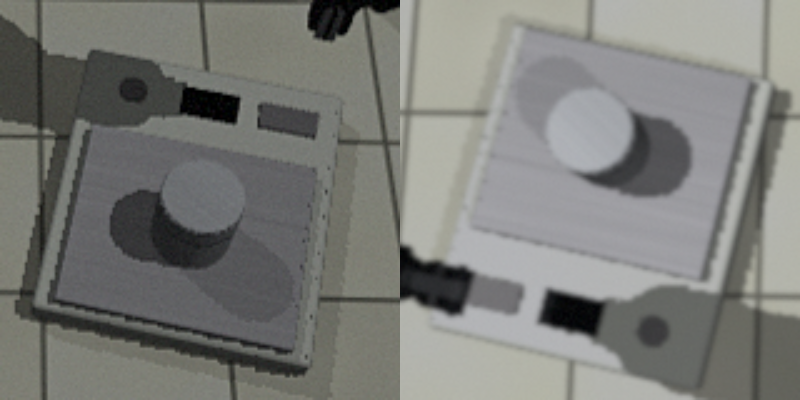

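Both views show the caddy upright at the plate's middle, the keys back up, and the gripper clear. I'll check the position, then hand in.

```bash
python3 -c "
from h import *
print(at('scene',un([(202,199)],2.5,340,160),.096),at('top',un([(191,130)],2.5,140,160),.096))
from plant import order,status
s=status.state();print(s['time_s'],s['qd'].max(),s['wrist_force']);print(order.finish_job())"
```

```text
[[0.61218143 0.1395207  0.096     ]] [[0.60837561 0.14007225 0.096     ]]
14.9833 0.034576003833026434 [-0.64144382  0.36322786 -0.31535215]
the job is handed in; nothing more can be done
None
```

I stood the squat silver caddy upright on the scale's plate, let go of it, pressed the tare key and released it. I handed the job in at 15.0 s; it reports no verdict.

- **Placing:** I lowered the caddy in 1–3 mm steps until it met the plate. To confirm contact I pushed 2 mm further, which gave a short reaction of about 26 N. I then relaxed and opened the fingers.
- **Position:** The last pictures put the caddy's centre about 2 mm (top camera) and 6 mm (scene camera) from the plate centre. The two cameras disagree by about 4 mm. When I released it, the gripper was 2–3 mm from the plate centre.
- **Tare key:** The shut fingertips pressed with 8–20 N for about 0.5 s, and the key stopped at its 2 mm travel. The power key was never touched.
- **Final state:** The caddy was standing and the gripper was about 12 cm above the key, touching nothing. The orange tins and mug were still in place after the lift. I did not photograph them again after that.
- **Not checked:** I did not read the scale's display, so I have no direct confirmation that the tare registered.

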